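# Weigh a tin on the hand spring scale and stand it in the drip tray

## Robot

A 7-joint arm with a two-finger parallel gripper is mounted at the origin on the work surface. World frame = base frame: x ahead of the robot, y to its left, z up, the work surface at z = 0. Lengths are in m, angles in rad, forces in N, time in s.
With the tool pointing down it reaches from about 0.4 to 0.85 m from the base axis. Payload 10.4 kg.
Tool frame: the origin (TCP) lies on the centre line of the jaws, within the pads' length; the fingertips stand 22 mm ahead of it and the grasp point (between the pads) lies 3 mm ahead of it; z points along the fingers, y is the line along which they close (so a half turn about z gives the same grasp; the last joint's range is limited). The gripper opens to 87 mm and grips with 3 to 60 N. Pads are 19 mm wide; open, the fingers measure 117 mm over their backs; the gripper's body (75 mm by 190 mm) begins 51 mm behind the grasp point.
Start: joints at [-1.17, 0.332, -0.065, 1.46, 0.022, 1.35, -0.088], TCP at [0.257, 0.57, 0.245] pointing down, gripper open.
Joint ranges: [-2.6, 2.6], [-0.5, 2.12], [-1.47, 1.34], [0.16, 2.42], [-1.27, 4.41], [0.06, 2.06], [-2.6, 2.6]. Speed limits (rad/s): [2.22, 2.22, 2.79, 2.79, 3.14, 3.14, 3.14].

## Interface

Orientations are given as a unit quaternion [x, y, z, w].
In Python, from bench import r, vision gives the robot as it stands (r), with the cameras (vision).
- The arm moves only by the tool step_hand, called after ">>>" by a JSON object that holds its "api" and its "payload", one argument or row to a line. Schema: {"type":"object","properties":{"segments":{"type":"array","items":{"type":"object","properties":{"dx":{"type":"number"},"dy":{"type":"number"},"dz":{"type":"number"},"twist":{"type":"number"},"finger_gap":{"type":"number"}},"additionalProperties":false,"required":["finger_gap"]},"minItems":1,"maxItems":12},"grip_n":{"type":"number"},"only":{"type":"string"},"quiet":{"type":"boolean"},"lines":{"type":"string"}},"required":["segments"],"additionalProperties":false}. segments is a list of rows, 1 to 12 of them, each an object with the fields dx, dy, dz (the shift in parts of the range, where 1.0 means 1000 mm), twist (a turn about the tool's z in parts of the range, where 1.0 means 4 rad), finger_gap (the finger opening in m); a field left out counts as zero (the opening has to be given); each row is the pose to reach, as a shift and turn from the pose commanded when the call began, along the tool's axes at that moment; what a row does not reach only later rows make up. A row lasts 1/10 s, in which the tool goes at most 0.05 m and 0.15 rad, less where a joint would pass 70% of its speed; a pose out of reach is approached as far as the arm can. The fingers move at their own pace and stop on an object; grip_n is the grip in N (left out, the last holds). Time passes only in rows, so rows that do not move let the fingers close. The tool returns the time, the measured TCP pose, the force, the opening and the grip force at its end. only (a regular expression) keeps the lines of the reply that match it, lines (a string "A,B") keeps lines A to B, and quiet returns only ok. A shift or turn number past 1, either way, is cut back to 1. Input that does not fit is refused with a message, and nothing moves.
- r.read_state(): the state, without advancing time (a new reading comes with each control period).
- vision.camera(name): name is "side" or "top"; returns a dict with "img" (480x640x3 uint8, red, green, blue), "fx", "fy", "cx", "cy" (pixels), "k1" (the pictures are not rectified: a ray, as slopes to the right and down, at radius r is drawn at 1 + k1 r^2 times it, then the intrinsics apply), "pose" (4x4, takes a point from camera to world coordinates). Camera axes: x right, y down, z forward; pixel columns grow to the right and rows downward; lengths in m; the calibration is good to about 2 mm. A picture is of the moment at which its call begins. There is no depth.
- r.close_job(): hands the job in; it is judged then, once.
The state is a dict: "time": time; "joint_positions": joint angles; "joint_vel": joint speeds; "joint_torque": joint torques, N m; "ee_pos": TCP position; "eef_rot": TCP orientation; "ft_force": force on the tool from outside, world axes, zero at the start; "torque": the same for the moment, N m; "width": finger opening in m; "grip_force": force on a finger pad.
Only numpy, scipy, OpenCV 4.12 (cv2) and the standard library are available. Lean on these libraries where they do the work, as an engineer would, in place of code of your own. Each camera call takes 0.05 s, during which the arm holds its last target. There are 200 camera calls.

## Task

Weigh the tin with the hand scale: take the scale from its rest, hook it under the tin's wire bail, and lift until the tin hangs clear of the table; once it has stopped swinging, hold it still there for a second or two so that the dial can be read. Then, still on the scale, set the tin down gently and flat in the drip tray, unhook, and lay the scale's grip back in both notches of its rest. Handle the tin by the scale alone, keep it upright, and leave the tape, the bottle and the wooden hand brush where they are.

Things in the scene. Friction and masses are not known exactly. Their poses are not given: they have to be found in the camera images.
- scale: Hand spring scale, loose, 185 g. Grey grip bar 24 (x) x 124 (y) x 22 (z) mm; under its middle a grey case 20 x 44 x 72 mm, white dial on both faces; a steel hook below. Origin: middle of the grip bar (pinch there from above, closing along x). z up, y along the bar, x the way the hook's mouth faces (from the robot at yaw 0). Case's underside at z -83 mm, hook's lowest point at -126 mm unloaded.
- scale_hook (a joint): How far the hook is drawn out of the case against its spring, m: about 0.001 unloaded, up to 0.045; the spring gives 4 mm per newton (250 N/m), lightly damped. The dial's pointer moves down with it.
- hook_bowl (a point): Where the load rests in the hook, 120 mm below the scale's origin unloaded. 5 mm round wire in the scale's x-z plane: bows 12 mm to -x, round the bowl, up to a tip 13 mm to +x, 14 mm above the lowest wire. The mouth, on +x between tip and case, is 24 mm high: a bail enters best 98 mm below the scale's origin, moving in to the scale's axis, then sinks 22 mm into the bowl as the scale rises.
- stand: Rest for the scale, fixed: bare metal base plate 110 x 140 x 6 mm, two upright strips 50 mm wide (x), 5 mm thick, 90 mm apart along y, open between to front (-x) and back. Each top has a notch 32 mm wide (x), floor at 165 mm, cheeks 12 mm high. The grip bar lies along y in both notches, hook mouth to the rest's +x, the case hanging between the strips. Origin: centre of the underside.
- stand_rest (a point): Where the middle of the scale's grip bar lies when it rests in both notches, midway between the strips, 176 mm above the table.
- tin: Lidded round tin, bare metal with a plain paper wrapper, loose, 86 mm across, 75 mm high, mass not known (0.4 to 0.9 kg). Origin: centre of the underside, z up. Its wire bail turns about its y axis.
- tin_bail (a joint): Lean of the tin's wire bail from upright, rad, positive toward the tin's +x; the bail turns about two ears 60 mm above the tin's underside and stays by friction where it is left, but yields to a light push.
- bail_top (a point): Middle of the bail's straight top, 63 mm from the ears, so 123 mm above the tin's underside and 48 mm above the lid when upright. The wire is 4.4 mm thick; the straight top runs 48 mm along the tin's y.
- tray: Square shallow metal drip tray, fixed, 166 x 166 mm, 16 mm high, walls and floor 3 mm. Origin: centre of the underside; sides along its x and y.
- tray_in (a point): Centre of the tray's inner floor, 3 mm above the table.
- tape: Bystander: roll of tape lying flat, 100 mm across, 25 mm high; loose. Origin: centre of the underside.
- bottle: Bystander: glass bottle standing, 54 mm across, 150 mm high; loose. Origin: centre of the underside.
- scrubber: Bystander: wooden hand brush lying bristles down, 100 x 45 x 38 mm; loose. Origin: centre of the underside.

How it is judged:
By the outcome, as a careful person would: the job done as asked, in the order asked, and still so for the second after the job is handed in, with the robot touching nothing.
It also fails if it takes over 70 s, if anything falls off the work surface, if the arm or the gripper's body presses on something with over 40 N, if the wrist force passes 120 N, or if a joint passes its speed limit or range.

## Working session

There is one attempt and no reset: what is moved stays moved. The work goes in short steps, Python scripts to look and compute and a tool call to move; the robot and the scene stay as the last step left them, time stands still between calls to the robot, and variables do not carry over. Pictures are saved under pics/ and viewed, at most 12 in all, crops included, and the job is handed in when it is done.

```bash
ls; mkdir -p pics; cat > h.py <<'E'
import numpy as np, cv2
from bench import r, vision
def snap(n,f):
    c=vision.camera(n); cv2.imwrite('pics/'+f,c['img'][:,:,::-1]); np.savez('pics/'+f+'.npz',**{k:c[k] for k in c}); return c
def load(f): return dict(np.load('pics/'+f+'.npz'))
def ray(c,u,v):
    x,y=(u-c['cx'])/c['fx'],(v-c['cy'])/c['fy']; rd=np.hypot(x,y); q=rd
    for _ in range(30): q=rd/(1+c['k1']*q*q)
    s=q/rd if rd>0 else 1
    P=c['pose']; d=P[:3,:3]@np.array([x*s,y*s,1]); return P[:3,3],d
def atz(c,u,v,z):
    o,d=ray(c,u,v); return o+d*(z-o[2])/d[2]
def proj(c,p):
    P=c['pose']; q=P[:3,:3].T@(np.asarray(p,float)-P[:3,3]); x,y=q[:2]/q[2]; k=1+c['k1']*(x*x+y*y)
    return np.array([c['fx']*x*k+c['cx'],c['fy']*y*k+c['cy']])
def tri(rays):
    A=0;b=0
    for o,d in rays:
        d=d/np.linalg.norm(d);M=np.eye(3)-np.outer(d,d);A=A+M;b=b+M@o
    return np.linalg.solve(A,b)
E
python3 - <<'E'
from h import *
for n in('top','side'):
    c=snap(n,n+'1.png');print(n,c['fx'],c['cx'],c['cy'],c['k1'],c['pose'].round(3).tolist())
s=r.read_state();print({k:np.round(s[k],3).tolist() for k in s})
E
```

```text
bench.py
pics
top 516.1035425561807 317.9103147392136 234.86646234033702 -0.1517210302454711 [[0.011, -0.981, 0.192, 0.415], [-1.0, -0.013, -0.008, 0.005], [0.011, -0.192, -0.981, 1.183], [0.0, 0.0, 0.0, 1.0]]
side 487.5623760120164 320.1717057851602 243.8126956276594 -0.07151132126690952 [[0.978, -0.12, 0.17, 0.489], [-0.207, -0.522, 0.827, -0.736], [-0.01, -0.844, -0.536, 0.582], [0.0, 0.0, 0.0, 1.0]]
{'time': 0.1, 'joint_positions': [-1.17, 0.333, -0.065, 1.461, 0.022, 1.35, -0.089], 'joint_vel': [0.0, -0.003, 0.0, -0.002, -0.001, 0.001, 0.001], 'joint_torque': [0.003, -62.454, 0.025, -39.071, -0.061, 0.037, 0.0], 'ee_pos': [0.257, 0.569, 0.244], 'eef_rot': [0.21, 0.978, -0.001, -0.0], 'ft_force': [0.437, 0.31, -0.941], 'torque': [-0.031, -0.022, -0.028], 'grip_force': 0.0, 'width': 0.087}
```

View pics/top1.png

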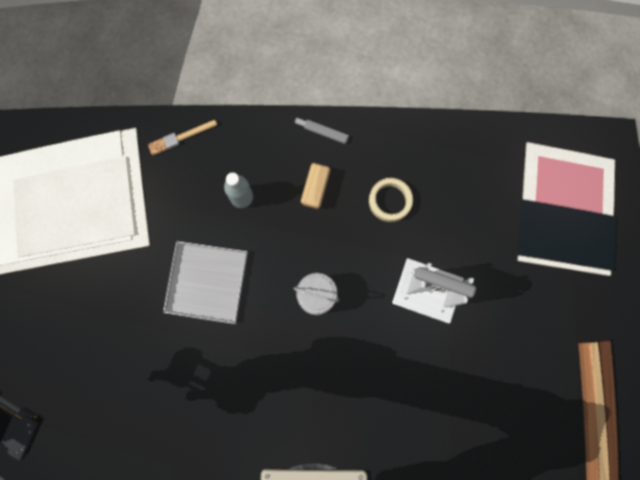

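View pics/side1.png

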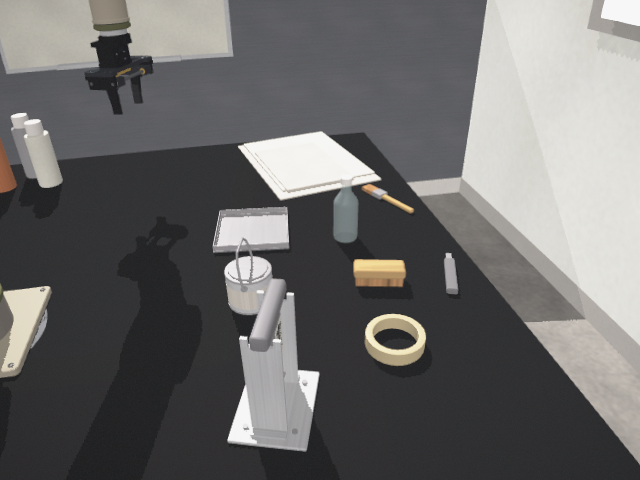

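The top view shows the tray at about (206,283), the tin at (317,293) with its bail across it, and the stand base around (432,291) with the grip from (415,272) to (473,290). The bottle, brush and tape are further out in x. The side view shows the grip from (275,285) to (263,340) and the tin at (248,285), with its bail top at (243,241). I'll zoom in on these.

```bash
python3 - <<'E'
import cv2
import numpy as np
a=cv2.imread('pics/top1.png');s=cv2.imread('pics/side1.png')
f=lambda i,x,y,w,h,k:cv2.resize(i[y:y+h,x:x+w],None,fx=k,fy=k,interpolation=cv2.INTER_CUBIC)
# top: stand (385..485,250..330)x4=400x320 ; tin (285..385, 255..325)x4 ; side stand/tin (205..325, 230..450)
L=np.vstack([f(a,385,250,100,80,4),f(a,280,258,100,70,4)])
R=f(s,210,230,120,180,10/3); 
o=np.zeros((600,800,3),np.uint8);o[:L.shape[0],:400]=L[:600];o[:600,400:]=R[:600,:400]
cv2.imwrite('pics/m.png',o)
E
```

```text
(no output)
```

View pics/m.png

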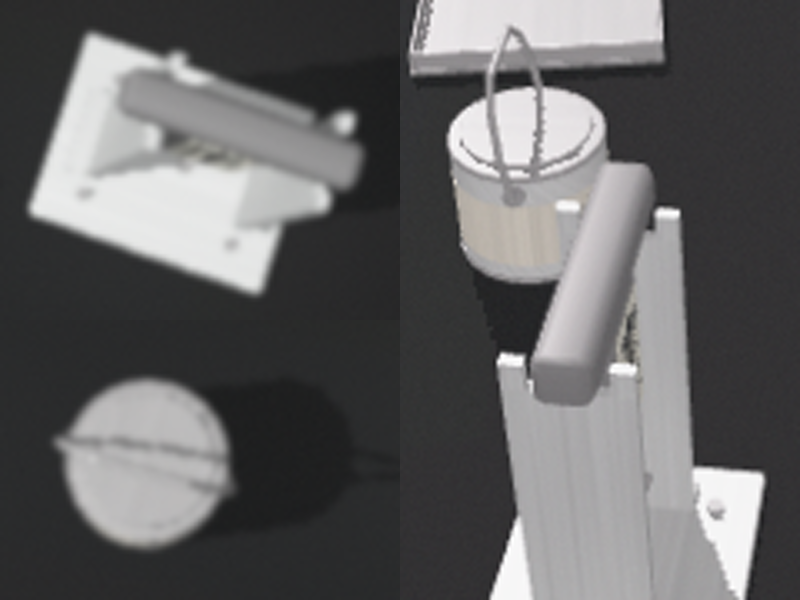

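```bash
cat > fit.py <<'E'
from h import *
from scipy.optimize import least_squares
T=load('top1.png');S=load('side1.png')
t1=lambda X,Y:(385+(X+.5)/4-.5,250+(Y+.5)/4-.5)
t2=lambda X,Y:(280+(X+.5)/4-.5,258+(Y-320+.5)/4-.5)
s1=lambda X,Y:(210+(X-400+.5)*.3-.5,230+(Y+.5)*.3-.5)
def W(p,q): # p x,y,yaw
    c,s=np.cos(p[2]),np.sin(p[2]);return np.array([p[0]+c*q[0]-s*q[1],p[1]+s*q[0]+c*q[1],q[2]])
def fit(obs,p0,m=lambda p,q:W(p,q)):
    f=lambda p:np.concatenate([proj(c,m(p,q))-uv for c,q,uv in obs])
    R=least_squares(f,p0,loss='soft_l1');print(R.x.round(4),'res',f(R.x).round(1));return R.x
b=.006
st=fit([(T,(.055,.07,b),t1(90,33)),(T,(-.055,.07,b),t1(30,210)),(T,(-.055,-.07,b),t1(262,293)),(S,(.055,-.07,b),(307,444)),(S,(-.055,-.07,b),(229,441)),(S,(.055,.07,b),(319.5,371.5)),
 (S,(-.025,-.0475,.177),s1(500,354)),(S,(.025,-.0475,.177),s1(636,366)),(S,(.025,.0475,.177),s1(679,210))],[.43,-.23,-.34])
bar=fit([(T,(0,.062,.187),t1(122,95)),(T,(0,-.062,.187),t1(358,166)),(S,(-.012,-.062,.176),s1(536,380)),(S,(.012,-.062,.176),s1(603,380)),(S,(.012,.062,.176),s1(654,190))],[.43,-.23,-.34])
def mb(p,q):
    if len(q)==3: return W(p,q)
    y,l=q; return W(p,(l*np.sin(p[3]),y,.06+l*np.cos(p[3])))
tin=fit([(T,(0,0,.075),t2(148,463)),(S,(0,0,.075),s1(527,134)),(S,(-.024,.063),s1(490,75)) if 0 else (S,(-.024,.063),s1(490,75)),(S,(.024,.063),s1(513,30)),(S,(-.045,0.),s1(515,195))],[.43,0,-.27,0],mb)
tray=fit([(T,(.083,.083,.016),(177,242)),(T,(.083,-.083,.016),(247,249.5)),(T,(-.083,-.083,.016),(236,323)),(T,(-.083,.083,.016),(164.5,313.5)),(S,(-.083,-.083,.016),(214.5,245)),(S,(.083,-.083,.016),(290,242))],[.43,.25,-.1])
for n,uv,z in(('tape',(391,200),.025),('bottle',(233,179),.15),('scrub',(316,183),.038)):print(n,atz(T,*uv,z).round(3))
E
python3 fit.py
```

```text
[ 0.5185 -0.2583 -0.3243] res [-1.1  0.2 -0.6  1.  -0.9 -0.   0.3  4.1 -1.6 -1.  -0.1 -1.   0.2  2.5
  0.6  2.1  0.5 -0.5]
[ 0.5203 -0.2514 -0.2933] res [-1.  -1.4 -0.1 -0.6 -0.2  0.8 -0.2  1.9 -0.4 -4.4]
[ 0.505  -0.0026 -0.2876 -0.1519] res [-0.1 -0.6  0.2 -2.3  0.5  0.7 -0.5 -0.4 -0.7  1.2]
[ 0.5317  0.25   -0.1072] res [-0.8 -0.5 -0.4  0.6  0.3 -0.4  0.  -0.5 -1.1  2.1  0.2  0.3]
tape [ 0.726 -0.174  0.025]
bottle [0.734 0.175 0.15 ]
scrub [0.761 0.001 0.038]
```

```bash
cat > d.py <<'E'
import sys
from h import *
from scipy.spatial.transform import Rotation as Ro
# usage: d.py x y z yaw(scale)   tool y along scale x
x,y,z,yaw=map(float,sys.argv[1:5]); s=r.read_state()
R=Ro.from_quat(s['eef_rot']).as_matrix(); p=np.array(s['ee_pos'])
a=np.arctan2(R[1,1],R[0,1]); dw=(yaw-a+np.pi)%(2*np.pi)-np.pi
print('delta tool',(R.T@(np.array([x,y,z])-p)).round(4),'turn',round(-dw,4),'now',p.round(4),'yaw',round(a,4),'tiltz',R[:,2].round(3),'w',round(s['width'],4),'ft',np.round(s['ft_force'],2),'t',s['time'],'q',np.round(s['joint_positions'],2))
E
python3 d.py .519 -.255 .26 -.315
```

```text
delta tool [-0.578  -0.6437 -0.0153] turn 1.462 now [0.2569 0.5694 0.2438] yaw 1.147 tiltz [-0.001 -0.001 -1.   ] w 0.087 ft [ 0.44  0.31 -0.94] t 0.1 q [-1.17  0.33 -0.06  1.46  0.02  1.35 -0.09]
```

The manual's scale: turns go in shares of 4 rad. Converting my numbers, 1.46 rad / 4 = 0.365.

>>> {"api": "step_hand", "payload": {
  "segments": [
    {"dx": -0.29, "dy": -0.32, "dz": -0.016, "twist": 0.1825, "finger_gap": 0.087},
    {"dx": -0.29, "dy": -0.32, "dz": -0.016, "twist": 0.1825, "finger_gap": 0.087},
    {"dx": -0.29, "dy": -0.32, "dz": -0.016, "twist": 0.1825, "finger_gap": 0.087},
    {"dx": -0.29, "dy": -0.32, "dz": -0.016, "twist": 0.1825, "finger_gap": 0.087},
    {"dx": -0.578, "dy": -0.644, "dz": -0.016, "twist": 0.365, "finger_gap": 0.087},
    {"dx": -0.578, "dy": -0.644, "dz": -0.016, "twist": 0.365, "finger_gap": 0.087},
    {"dx": -0.578, "dy": -0.644, "dz": -0.016, "twist": 0.365, "finger_gap": 0.087},
    {"dx": -0.578, "dy": -0.644, "dz": -0.016, "twist": 0.365, "finger_gap": 0.087},
    {"dx": -0.578, "dy": -0.644, "dz": -0.016, "twist": 0.365, "finger_gap": 0.087},
    {"dx": -0.578, "dy": -0.644, "dz": -0.016, "twist": 0.365, "finger_gap": 0.087},
    {"dx": -0.578, "dy": -0.644, "dz": -0.016, "twist": 0.365, "finger_gap": 0.087},
    {"dx": -0.578, "dy": -0.644, "dz": -0.016, "twist": 0.365, "finger_gap": 0.087}
  ],
  "grip_n": 30
}}

```text
time: 1.3
ee_pos: [0.439, -0.004, 0.2571]
eef_rot: [0.809, 0.588, 0.0, -0.0]
ft_force: [-0.0, -0.2, -0.2]
width: 0.0871
grip_force: 0.0
```

```bash
python3 d.py .519 -.255 .26 -.315
```

```text
delta tool [-0.2141  0.1535 -0.003 ] turn 0.0018 now [ 0.439  -0.004   0.2571] yaw -0.3132 tiltz [ 0.  0. -1.] w 0.0871 ft [-0.04 -0.15 -0.23] t 1.3 q [-0.64 -0.13  0.5   1.92  0.07  1.34 -0.47]
```

>>> {"api": "step_hand", "payload": {
  "segments": [
    {"dx": -0.214, "dy": 0.1535, "dz": -0.003, "finger_gap": 0.087},
    {"dx": -0.214, "dy": 0.1535, "dz": -0.003, "finger_gap": 0.087},
    {"dx": -0.214, "dy": 0.1535, "dz": -0.003, "finger_gap": 0.087},
    {"dx": -0.214, "dy": 0.1535, "dz": -0.003, "finger_gap": 0.087},
    {"dx": -0.214, "dy": 0.1535, "dz": -0.003, "finger_gap": 0.087},
    {"dx": -0.214, "dy": 0.1535, "dz": -0.003, "finger_gap": 0.087},
    {"dx": -0.214, "dy": 0.1535, "dz": -0.003, "finger_gap": 0.087}
  ]
}}

```text
time: 2.0
ee_pos: [0.5186, -0.2552, 0.2594]
eef_rot: [0.81, 0.587, -0.001, 0.0]
ft_force: [-0.4, 0.4, -0.2]
width: 0.0868
grip_force: 0.0
```

```bash
python3 d.py .519 -.255 .179 -.315
python3 - <<'E'
from h import *
a=snap('top','t2.png')['img'];s=snap('side','s2.png')['img']
f=lambda i,x,y,w,h:cv2.resize(i[y:y+h,x:x+w],None,fx=3,fy=3,interpolation=cv2.INTER_CUBIC)
cv2.imwrite('pics/m2.png',np.hstack([f(a,360,200,130,160),f(s,210,180,130,160)])[:,:,::-1])
E
```

```text
delta tool [0.0005 0.0005 0.0804] turn -0.002 now [ 0.5186 -0.2552  0.2594] yaw -0.317 tiltz [-0.002 -0.002 -1.   ] w 0.0868 ft [-0.43  0.37 -0.2 ] t 2.0 q [-0.3   0.27  0.83  1.6  -0.2   1.35  0.23]
```

View pics/m2.png

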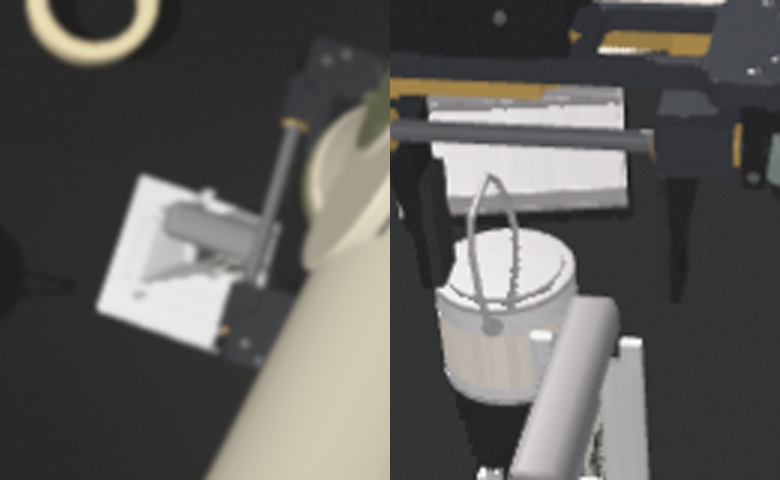

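The side view shows the fingers at about (425,240) and (680,270), on either side of the bar, and lined up with it. I'll go down and grip.

>>> {"api": "step_hand", "payload": {
  "segments": [
    {"dz": 0.04, "finger_gap": 0.087},
    {"dz": 0.07, "finger_gap": 0.087},
    {"dz": 0.08, "finger_gap": 0.087},
    {"dz": 0.08, "finger_gap": 0.02},
    {"dz": 0.08, "finger_gap": 0.02},
    {"dz": 0.08, "finger_gap": 0.02},
    {"dz": 0.08, "finger_gap": 0.02},
    {"dz": 0.08, "finger_gap": 0.02},
    {"dz": 0.08, "finger_gap": 0.02}
  ],
  "grip_n": 40
}}

```text
time: 3.0
ee_pos: [0.5193, -0.2527, 0.1804]
eef_rot: [0.809, 0.588, 0.0, 0.0]
ft_force: [0.3, -0.2, 0.1]
width: 0.0467
grip_force: 0.0
```

```bash
python3 d.py .519 -.255 .179 -.315
```

```text
delta tool [-0.0022  0.0004  0.0014] turn 0.002 now [ 0.5193 -0.2527  0.1804] yaw -0.313 tiltz [ 0.  0. -1.] w 0.0467 ft [ 0.3  -0.2   0.07] t 3.0 q [-0.28  0.34  0.8   1.71 -0.26  1.2   0.27]
```

>>> {"api": "step_hand", "payload": {
  "segments": [
    {"finger_gap": 0.02},
    {"finger_gap": 0.02},
    {"finger_gap": 0.02},
    {"finger_gap": 0.02},
    {"finger_gap": 0.02},
    {"finger_gap": 0.02}
  ]
}}

```text
time: 3.6
ee_pos: [0.5192, -0.2527, 0.1801]
eef_rot: [0.809, 0.588, 0.0, -0.0]
ft_force: [0.9, -0.2, -0.8]
width: 0.0232
grip_force: 39.9
```

```bash
python3 d.py .519 -.255 .179 -.315
```

```text
delta tool [-0.0022  0.0005  0.0011] turn 0.002 now [ 0.5192 -0.2527  0.1801] yaw -0.313 tiltz [ 0.  0. -1.] w 0.0232 ft [ 0.87 -0.24 -0.81] t 3.6 q [-0.28  0.34  0.8   1.71 -0.26  1.2   0.27]
```

>>> {"api": "step_hand", "payload": {
  "segments": [
    {"dz": -0.03, "finger_gap": 0.02},
    {"dz": -0.07, "finger_gap": 0.02},
    {"dz": -0.11, "finger_gap": 0.02},
    {"dz": -0.145, "finger_gap": 0.02},
    {"dz": -0.145, "finger_gap": 0.02}
  ]
}}

```text
time: 4.1
ee_pos: [0.5203, -0.2538, 0.3296]
eef_rot: [0.809, 0.588, 0.002, 0.003]
ft_force: [0.6, 0.6, -2.1]
width: 0.0238
grip_force: 39.9
```

```bash
python3 d.py .438 .017 .325 -.288
```

```text
delta tool [ 0.2322 -0.1618  0.0036] turn -0.0253 now [ 0.5203 -0.2538  0.3296] yaw -0.3133 tiltz [ 0.006 -0.002 -1.   ] w 0.0238 ft [ 0.56  0.61 -2.11] t 4.1 q [-0.32  0.24  0.84  1.49 -0.18  1.49  0.21]
```

To row units: -0.025 rad / 4 = -0.0063.

>>> {"api": "step_hand", "payload": {
  "segments": [
    {"dx": 0.035, "dy": -0.024, "finger_gap": 0.02},
    {"dx": 0.075, "dy": -0.052, "twist": -0.0025, "finger_gap": 0.02},
    {"dx": 0.115, "dy": -0.08, "twist": -0.0063, "finger_gap": 0.02},
    {"dx": 0.155, "dy": -0.108, "twist": -0.0063, "finger_gap": 0.02},
    {"dx": 0.19, "dy": -0.132, "twist": -0.0063, "finger_gap": 0.02},
    {"dx": 0.215, "dy": -0.15, "twist": -0.0063, "finger_gap": 0.02},
    {"dx": 0.232, "dy": -0.162, "twist": -0.0063, "finger_gap": 0.02},
    {"dx": 0.232, "dy": -0.162, "twist": -0.0063, "finger_gap": 0.02},
    {"dx": 0.232, "dy": -0.162, "twist": -0.0063, "finger_gap": 0.02}
  ]
}}

```text
time: 5.0
ee_pos: [0.4362, 0.0177, 0.3245]
eef_rot: [0.801, 0.599, -0.0, -0.0]
ft_force: [-0.1, -0.1, -1.7]
width: 0.0237
grip_force: 39.9
```

```bash
python3 d.py .438 .017 .225 -.288
python3 - <<'E'
from h import *
s=snap('side','s3.png')['img'];a=snap('top','t3.png')['img']
f=lambda i,x,y,w,h,k:cv2.resize(i[y:y+h,x:x+w],None,fx=k,fy=k,interpolation=cv2.INTER_CUBIC)
cv2.imwrite('pics/m3.png',np.hstack([f(s,150,110,150,200,3),f(a,275,200,110,200,3)])[:,:,::-1])
E
```

```text
delta tool [-0.0001  0.0019  0.0995] turn 0.0006 now [0.4362 0.0177 0.3245] yaw -0.2874 tiltz [-0.001 -0.    -1.   ] w 0.0237 ft [-0.14 -0.07 -1.71] t 5.0 q [-0.72 -0.18  0.51  1.81  0.09  1.48 -0.51]
```

View pics/m3.png

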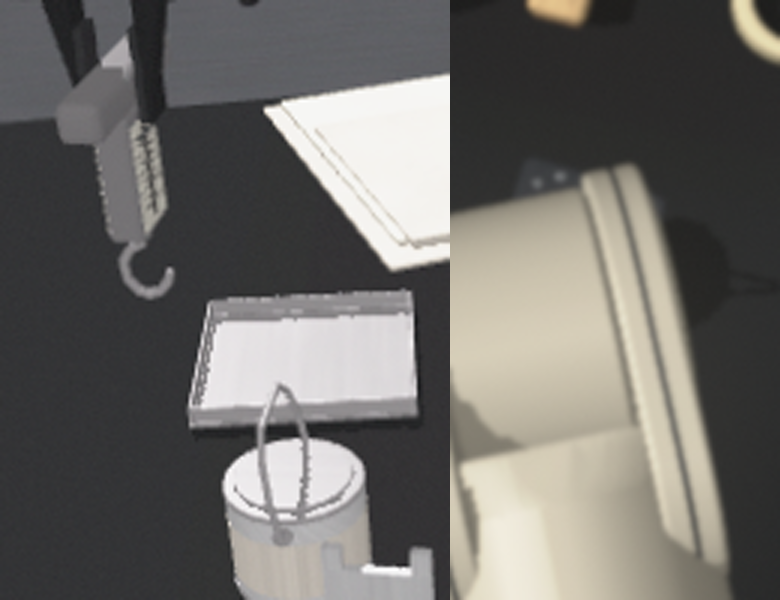

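The mouth faces +x, towards the tin. The hook's lowest wire is at full-image (200.5,208.5), its tip is at about (206.5,199.5) and the bail top is at (243,238). I'll compare these with predictions.

```bash
python3 - <<'E' 
from h import *
import fit
c=load('s3.png');p=(.4362,.0177,-.2874);z0=.3245-.004
for n,q,o in(('low',(0,0,-.126),(200.5,208.5)),('tip',(.013,0,-.112),(206.8,199.5)),('caselow',(0,-.022,-.083),(190,190)),('barNearL',(-.012,-.062,-.005),(170,155.5)),('barnearR',(.012,-.062,-.005),(184.5,156)),('casebotR',(.010,-.022,-.083),(193.5,190.5))):
    w=fit.W(p,(q[0],q[1],z0+q[2]));print(n,proj(c,w).round(1),o)
t=fit.tin
for n,q in(('nearcorner',(-.024,.063)),('far',(.024,.063)),('ear',(-.045,0)),('mid',(0,.063)),('farear',(.045,0))):
    w=fit.mb(t,q);print(n,w.round(4),proj(c,w).round(1),proj(fit.T,w).round(1))
E
```

```text
[ 0.5185 -0.2583 -0.3243] res [-1.1  0.2 -0.6  1.  -0.9 -0.   0.3  4.1 -1.6 -1.  -0.1 -1.   0.2  2.5
  0.6  2.1  0.5 -0.5]
[ 0.5203 -0.2514 -0.2933] res [-1.  -1.4 -0.1 -0.6 -0.2  0.8 -0.2  1.9 -0.4 -4.4]
[ 0.505  -0.0026 -0.2876 -0.1519] res [-0.1 -0.6  0.2 -2.3  0.5  0.7 -0.5 -0.4 -0.7  1.2]
[ 0.5317  0.25   -0.1072] res [-0.8 -0.5 -0.4  0.6  0.3 -0.4  0.  -0.5 -1.1  2.1  0.2  0.3]
tape [ 0.726 -0.174  0.025]
bottle [0.734 0.175 0.15 ]
scrub [0.761 0.001 0.038]
low [200.  208.2] (200.5, 208.5)
tip [206.4 201.1] (206.8, 199.5)
caselow [192.4 191.2] (190, 190)
barNearL [168.5 155.1] (170, 155.5)
barnearR [184.4 155.3] (184.5, 156)
casebotR [198.4 191.3] (193.5, 190.5)
nearcorner [ 0.489  -0.0229  0.1223] [237.1 252.9] [326.6 298.8]
far [0.5027 0.0232 0.1223] [243.1 238.2] [304.2 291.9]
ear [ 0.4922 -0.0457  0.06  ] [243.5 289.4] [336.3 299.5]
mid [4.959e-01 1.000e-04 1.223e-01] [240.2 245.4] [315.4 295.4]
farear [0.5178 0.0406 0.06  ] [253.4 260.4] [296.7 287.3]
```

>>> {"api": "step_hand", "payload": {
  "segments": [
    {"dz": 0.03, "finger_gap": 0.02},
    {"dz": 0.07, "finger_gap": 0.02},
    {"dz": 0.1, "finger_gap": 0.02},
    {"dz": 0.1, "finger_gap": 0.02},
    {"dz": 0.1, "finger_gap": 0.02}
  ]
}}

```text
time: 5.6
ee_pos: [0.4368, 0.0172, 0.2258]
eef_rot: [0.802, 0.598, -0.0, 0.0]
ft_force: [-0.5, 0.3, -1.2]
width: 0.0235
grip_force: 39.9
```

```bash
python3 d.py .496 .0 .2243 -.288
```

```text
delta tool [0.0004 0.0617 0.0015] turn -0.0014 now [0.4368 0.0172 0.2258] yaw -0.2894 tiltz [-0. -0. -1.] w 0.0235 ft [-0.48  0.27 -1.17] t 5.6 q [-0.72 -0.12  0.54  1.98  0.06  1.27 -0.49]
```

>>> {"api": "step_hand", "payload": {
  "segments": [
    {"dy": 0.02, "dz": 0.001, "finger_gap": 0.02},
    {"dy": 0.04, "dz": 0.001, "finger_gap": 0.02},
    {"dy": 0.052, "dz": 0.001, "finger_gap": 0.02},
    {"dy": 0.062, "dz": 0.001, "finger_gap": 0.02},
    {"dy": 0.062, "dz": 0.001, "finger_gap": 0.02},
    {"dy": 0.062, "dz": 0.001, "finger_gap": 0.02}
  ]
}}

```text
time: 6.2
ee_pos: [0.496, 0.0003, 0.2247]
eef_rot: [0.801, 0.598, 0.0, 0.0]
ft_force: [-0.2, -0.1, -2.0]
width: 0.0238
grip_force: 39.9
```

```bash
python3 d.py .496 .0 .2243 -.288
python3 - <<'E'
from h import *
s=snap('side','s4.png')['img']
cv2.imwrite('pics/m4.png',cv2.resize(s[150:300,180:320],None,fx=4,fy=4,interpolation=cv2.INTER_CUBIC)[:,:,::-1])
E
```

```text
delta tool [-0.0003  0.0001  0.0004] turn -0.0003 now [4.960e-01 3.000e-04 2.247e-01] yaw -0.2883 tiltz [ 0.  0. -1.] w 0.0238 ft [-0.15 -0.1  -1.96] t 6.2 q [-0.68  0.04  0.62  1.85 -0.03  1.25 -0.35]
```

View pics/m4.png

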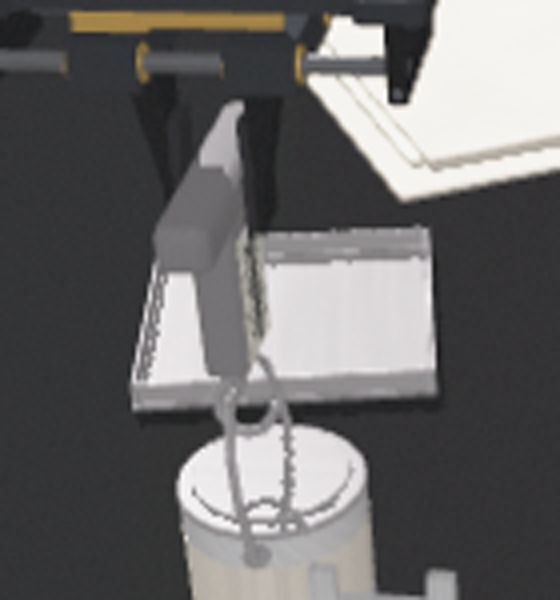

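The bail passes through the hook's mouth: the near leg at (232,400) is in front of the hook and the far side at (262,360) is behind it. I'll raise slowly and watch the force.

>>> {"api": "step_hand", "payload": {
  "segments": [
    {"dz": -0.006, "finger_gap": 0.02},
    {"dz": -0.012, "finger_gap": 0.02},
    {"dz": -0.018, "finger_gap": 0.02},
    {"dz": -0.022, "finger_gap": 0.02},
    {"dz": -0.026, "finger_gap": 0.02},
    {"dz": -0.03, "finger_gap": 0.02},
    {"dz": -0.034, "finger_gap": 0.02},
    {"dz": -0.036, "finger_gap": 0.02},
    {"dz": -0.036, "finger_gap": 0.02},
    {"dz": -0.036, "finger_gap": 0.02}
  ],
  "grip_n": 60
}}

```text
time: 7.25
ee_pos: [0.4958, 0.0003, 0.2598]
eef_rot: [0.801, 0.598, -0.0, -0.0]
ft_force: [0.6, -0.6, -6.4]
width: 0.0236
grip_force: 59.9
```

```bash
python3 d.py .496 .0 .30 -.288
```

```text
delta tool [-0.0002  0.0003 -0.0402] turn 0.0 now [4.958e-01 3.000e-04 2.598e-01] yaw -0.288 tiltz [-0. -0. -1.] w 0.0236 ft [ 0.64 -0.62 -6.44] t 7.25 q [-0.69  0.02  0.61  1.8  -0.01  1.33 -0.36]
```

>>> {"api": "step_hand", "payload": {
  "segments": [
    {"dz": -0.004, "finger_gap": 0.02},
    {"dz": -0.008, "finger_gap": 0.02},
    {"dz": -0.012, "finger_gap": 0.02},
    {"dz": -0.016, "finger_gap": 0.02},
    {"dz": -0.02, "finger_gap": 0.02},
    {"dz": -0.024, "finger_gap": 0.02},
    {"dz": -0.029, "finger_gap": 0.02},
    {"dz": -0.034, "finger_gap": 0.02},
    {"dz": -0.039, "finger_gap": 0.02},
    {"dz": -0.044, "finger_gap": 0.02},
    {"dz": -0.048, "finger_gap": 0.02},
    {"dz": -0.05, "finger_gap": 0.02}
  ]
}}

```text
time: 8.45
ee_pos: [0.4961, 0.0003, 0.3106]
eef_rot: [0.801, 0.598, 0.0, 0.0]
ft_force: [0.7, 0.1, -6.7]
width: 0.0233
grip_force: 59.9
```

>>> {"api": "step_hand", "payload": {
  "segments": [
    {"finger_gap": 0.02},
    {"finger_gap": 0.02},
    {"finger_gap": 0.02},
    {"finger_gap": 0.02},
    {"finger_gap": 0.02},
    {"finger_gap": 0.02},
    {"finger_gap": 0.02},
    {"finger_gap": 0.02}
  ]
}}

```text
time: 9.25
ee_pos: [0.4959, 0.0003, 0.3101]
eef_rot: [0.801, 0.598, 0.0, -0.0]
ft_force: [-0.2, 0.1, -6.9]
width: 0.0236
grip_force: 59.9
```

```bash
python3 - <<'E'
from h import *
for i in range(6):
    s=snap('side',f's5{i}.png')['img'];print(np.round(r.read_state()['ft_force'],2))
cv2.imwrite('pics/m5.png',cv2.resize(s[110:300,180:330],None,fx=3,fy=3,interpolation=cv2.INTER_CUBIC)[:,:,::-1])
E
```

```text
[ 0.36  0.52 -7.42]
[ 0.14 -0.57 -6.25]
[-0.05  0.06 -6.39]
[-0.06  0.19 -5.67]
[-0.32 -0.05 -5.74]
[ 0.36 -0.92 -6.61]
```

View pics/m5.png

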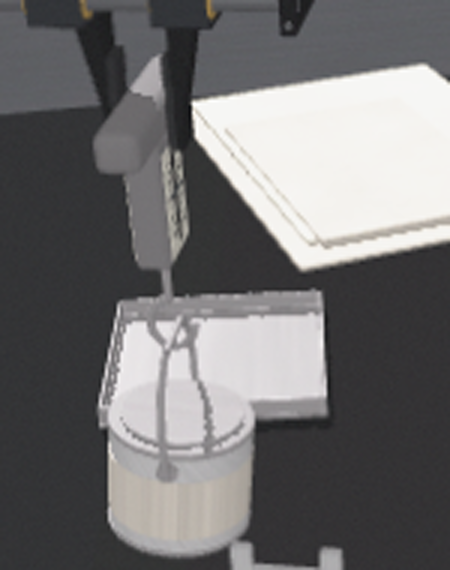

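The tin hangs on the hook upright, with its ear at (167,472) and its underside at about (180,550), clear of the table. The load is about 4.6 N. I'll hold and check the swing by differencing frames.

```bash
cat > sw.py <<'E'
from h import *
P=[]
for i in range(14):
    g=vision.camera('side')['img'][225:305,205:275].astype(np.float32).mean(2)
    if i==0: g0=g
    P.append(cv2.phaseCorrelate(g0,g,cv2.createHanningWindow(g.shape[::-1],cv2.CV_32F))[0])
P=np.array(P);print('swing px ptp',np.ptp(P,axis=0).round(2),'t',r.read_state()['time'])
E
```

>>> {"api": "step_hand", "payload": {
  "segments": [
    {"finger_gap": 0.02},
    {"finger_gap": 0.02},
    {"finger_gap": 0.02},
    {"finger_gap": 0.02},
    {"finger_gap": 0.02},
    {"finger_gap": 0.02},
    {"finger_gap": 0.02},
    {"finger_gap": 0.02},
    {"finger_gap": 0.02},
    {"finger_gap": 0.02},
    {"finger_gap": 0.02},
    {"finger_gap": 0.02}
  ]
}}

```text
time: 10.75
ee_pos: [0.4959, 0.0003, 0.3101]
eef_rot: [0.801, 0.598, -0.0, -0.0]
ft_force: [0.2, -0.9, -6.2]
width: 0.0235
grip_force: 59.9
```

```bash
python3 sw.py
```

```text
swing px ptp [0.11 0.09] t 11.45
```

>>> {"api": "step_hand", "payload": {
  "segments": [
    {"finger_gap": 0.02},
    {"finger_gap": 0.02},
    {"finger_gap": 0.02},
    {"finger_gap": 0.02},
    {"finger_gap": 0.02},
    {"finger_gap": 0.02},
    {"finger_gap": 0.02},
    {"finger_gap": 0.02},
    {"finger_gap": 0.02},
    {"finger_gap": 0.02},
    {"finger_gap": 0.02},
    {"finger_gap": 0.02}
  ]
}}

```text
time: 12.65
ee_pos: [0.4959, 0.0003, 0.3101]
eef_rot: [0.801, 0.598, 0.0, -0.0]
ft_force: [-0.7, -0.9, -5.8]
width: 0.0233
grip_force: 59.9
```

>>> {"api": "step_hand", "payload": {
  "segments": [
    {"finger_gap": 0.02},
    {"finger_gap": 0.02},
    {"finger_gap": 0.02},
    {"finger_gap": 0.02},
    {"finger_gap": 0.02},
    {"finger_gap": 0.02},
    {"finger_gap": 0.02},
    {"finger_gap": 0.02},
    {"finger_gap": 0.02},
    {"finger_gap": 0.02},
    {"finger_gap": 0.02},
    {"finger_gap": 0.02}
  ]
}}

```text
time: 13.85
ee_pos: [0.4959, 0.0003, 0.3101]
eef_rot: [0.801, 0.598, 0.0, -0.0]
ft_force: [-0.3, 0.5, -5.9]
width: 0.0232
grip_force: 59.9
```

```bash
python3 sw.py; python3 d.py .531 .25 .310 -.288
```

```text
swing px ptp [0.04 0.04] t 14.55
delta tool [ 2.493e-01 -3.730e-02  1.000e-04] turn 0.0001 now [4.959e-01 3.000e-04 3.101e-01] yaw -0.2879 tiltz [ 0.  0. -1.] w 0.0234 ft [-0.64 -0.65 -5.6 ] t 14.55 q [-0.7  -0.01  0.61  1.72  0.01  1.43 -0.38]
```

>>> {"api": "step_hand", "payload": {
  "segments": [
    {"dx": 0.002, "finger_gap": 0.02},
    {"dx": 0.007, "dy": -0.001, "finger_gap": 0.02},
    {"dx": 0.015, "dy": -0.002, "finger_gap": 0.02},
    {"dx": 0.026, "dy": -0.004, "finger_gap": 0.02},
    {"dx": 0.039, "dy": -0.006, "finger_gap": 0.02},
    {"dx": 0.053, "dy": -0.008, "finger_gap": 0.02},
    {"dx": 0.067, "dy": -0.01, "finger_gap": 0.02},
    {"dx": 0.081, "dy": -0.012, "finger_gap": 0.02},
    {"dx": 0.095, "dy": -0.014, "finger_gap": 0.02},
    {"dx": 0.109, "dy": -0.016, "finger_gap": 0.02},
    {"dx": 0.123, "dy": -0.018, "finger_gap": 0.02},
    {"dx": 0.137, "dy": -0.02, "finger_gap": 0.02}
  ]
}}

```text
time: 15.75
ee_pos: [0.5158, 0.1386, 0.3101]
eef_rot: [0.801, 0.598, -0.0, -0.0]
ft_force: [0.6, 0.5, -6.3]
width: 0.0234
grip_force: 59.9
```

>>> {"api": "step_hand", "payload": {
  "segments": [
    {"dx": 0.014, "dy": -0.002, "finger_gap": 0.02},
    {"dx": 0.028, "dy": -0.004, "finger_gap": 0.02},
    {"dx": 0.042, "dy": -0.006, "finger_gap": 0.02},
    {"dx": 0.056, "dy": -0.008, "finger_gap": 0.02},
    {"dx": 0.069, "dy": -0.01, "finger_gap": 0.02},
    {"dx": 0.08, "dy": -0.012, "finger_gap": 0.02},
    {"dx": 0.089, "dy": -0.013, "finger_gap": 0.02},
    {"dx": 0.096, "dy": -0.014, "finger_gap": 0.02},
    {"dx": 0.102, "dy": -0.015, "finger_gap": 0.02},
    {"dx": 0.107, "dy": -0.016, "finger_gap": 0.02},
    {"dx": 0.11, "dy": -0.0165, "finger_gap": 0.02},
    {"dx": 0.112, "dy": -0.017, "finger_gap": 0.02}
  ]
}}

```text
time: 16.95
ee_pos: [0.5312, 0.2496, 0.3101]
eef_rot: [0.801, 0.598, 0.0, -0.0]
ft_force: [0.7, 0.5, -6.4]
width: 0.0232
grip_force: 59.9
```

>>> {"api": "step_hand", "payload": {
  "segments": [
    {"finger_gap": 0.02},
    {"finger_gap": 0.02},
    {"finger_gap": 0.02},
    {"finger_gap": 0.02},
    {"finger_gap": 0.02},
    {"finger_gap": 0.02},
    {"finger_gap": 0.02},
    {"finger_gap": 0.02},
    {"finger_gap": 0.02},
    {"finger_gap": 0.02},
    {"finger_gap": 0.02},
    {"finger_gap": 0.02}
  ]
}}

```text
time: 18.15
ee_pos: [0.5311, 0.2496, 0.3101]
eef_rot: [0.801, 0.598, -0.0, -0.0]
ft_force: [0.2, -0.4, -5.8]
width: 0.0233
grip_force: 59.9
```

```bash
python3 d.py .531 .25 .310 -.288; python3 - <<'E'
from h import *
s=snap('side','s6.png')['img'];a=snap('top','t6.png')['img']
f=lambda i,x,y,w,h,k:cv2.resize(i[y:y+h,x:x+w],None,fx=k,fy=k,interpolation=cv2.INTER_CUBIC)
cv2.imwrite('pics/m6.png',np.hstack([f(s,180,80,130,190,3),f(a,150,170,130,190,3)])[:,:,::-1])
E
```

```text
delta tool [ 0.0004 -0.0003  0.0001] turn 0.0 now [0.5311 0.2496 0.3101] yaw -0.288 tiltz [-0.  0. -1.] w 0.0233 ft [ 0.2  -0.39 -5.83] t 18.15 q [-0.89  0.23  0.45  1.49 -0.1   1.45 -0.73]
```

View pics/m6.png

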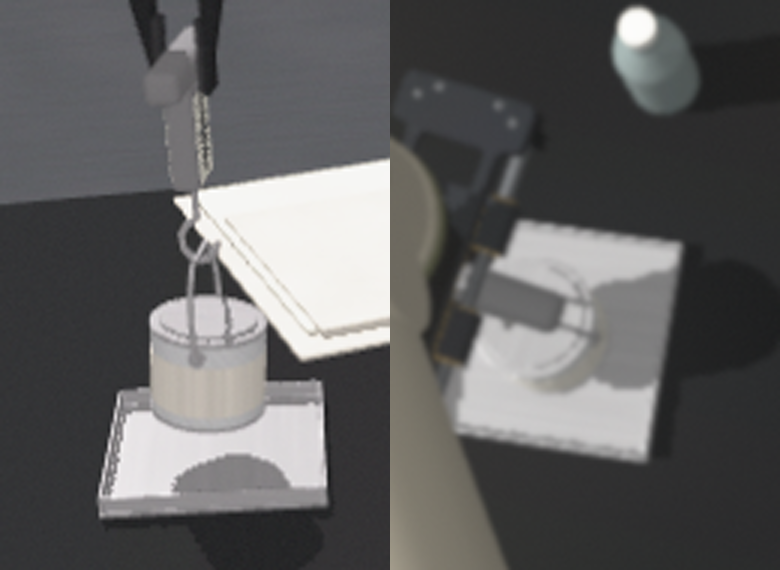

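The tin hangs upright well inside the tray outline, with its shadow on the tray. I'll lower it slowly.

>>> {"api": "step_hand", "payload": {
  "segments": [
    {"dz": 0.002, "finger_gap": 0.02},
    {"dz": 0.005, "finger_gap": 0.02},
    {"dz": 0.009, "finger_gap": 0.02},
    {"dz": 0.013, "finger_gap": 0.02},
    {"dz": 0.017, "finger_gap": 0.02},
    {"dz": 0.021, "finger_gap": 0.02},
    {"dz": 0.024, "finger_gap": 0.02},
    {"dz": 0.027, "finger_gap": 0.02},
    {"dz": 0.029, "finger_gap": 0.02},
    {"dz": 0.031, "finger_gap": 0.02},
    {"dz": 0.033, "finger_gap": 0.02},
    {"dz": 0.035, "finger_gap": 0.02}
  ]
}}

```text
time: 19.45
ee_pos: [0.5312, 0.2496, 0.275]
eef_rot: [0.801, 0.598, 0.0, -0.0]
ft_force: [0.3, 0.3, -6.2]
width: 0.0234
grip_force: 59.9
```

>>> {"api": "step_hand", "payload": {
  "segments": [
    {"dz": 0.001, "finger_gap": 0.02},
    {"dz": 0.002, "finger_gap": 0.02},
    {"dz": 0.003, "finger_gap": 0.02},
    {"dz": 0.004, "finger_gap": 0.02},
    {"dz": 0.005, "finger_gap": 0.02},
    {"dz": 0.006, "finger_gap": 0.02},
    {"dz": 0.007, "finger_gap": 0.02},
    {"dz": 0.008, "finger_gap": 0.02},
    {"dz": 0.009, "finger_gap": 0.02},
    {"dz": 0.01, "finger_gap": 0.02},
    {"dz": 0.011, "finger_gap": 0.02},
    {"dz": 0.012, "finger_gap": 0.02}
  ]
}}

```text
time: 20.65
ee_pos: [0.5311, 0.2495, 0.263]
eef_rot: [0.801, 0.598, -0.0, -0.0]
ft_force: [-0.1, -0.0, -5.0]
width: 0.0234
grip_force: 59.9
```

>>> {"api": "step_hand", "payload": {
  "segments": [
    {"dz": 0.003, "finger_gap": 0.02},
    {"dz": 0.006, "finger_gap": 0.02},
    {"dz": 0.009, "finger_gap": 0.02},
    {"dz": 0.012, "finger_gap": 0.02},
    {"dz": 0.015, "finger_gap": 0.02},
    {"dz": 0.019, "finger_gap": 0.02},
    {"dz": 0.023, "finger_gap": 0.02},
    {"dz": 0.027, "finger_gap": 0.02},
    {"dz": 0.031, "finger_gap": 0.02},
    {"dz": 0.034, "finger_gap": 0.02},
    {"dz": 0.035, "finger_gap": 0.02},
    {"dz": 0.035, "finger_gap": 0.02}
  ]
}}

```text
time: 21.85
ee_pos: [0.5311, 0.2496, 0.228]
eef_rot: [0.801, 0.598, -0.0, -0.0]
ft_force: [-1.0, -0.4, -2.1]
width: 0.0233
grip_force: 59.9
```

```bash
python3 d.py .531 .25 .310 -.288; python3 - <<'E'
from h import *
s=snap('side','s7.png')['img']
cv2.imwrite('pics/m7.png',cv2.resize(s[110:270,190:310],None,fx=4,fy=4,interpolation=cv2.INTER_CUBIC)[40:,:,::-1])
E
```

```text
delta tool [ 0.0004 -0.0003 -0.082 ] turn -0.0 now [0.5311 0.2496 0.228 ] yaw -0.288 tiltz [-0. -0. -1.] w 0.0233 ft [-0.98 -0.37 -2.08] t 21.85 q [-0.88  0.27  0.44  1.61 -0.12  1.29 -0.71]
```

View pics/m7.png

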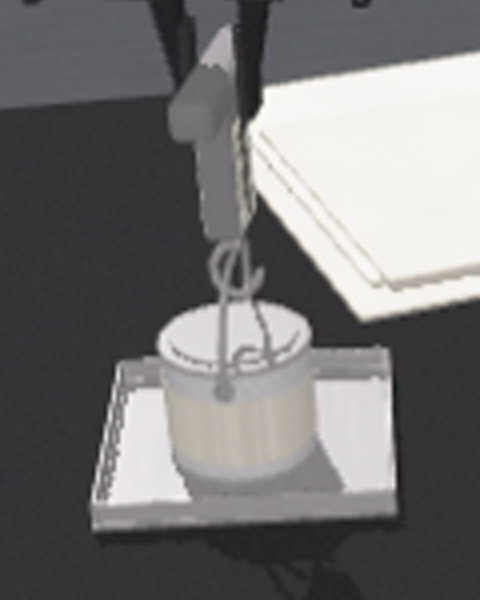

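The tin stands flat in the tray, with the bail top at the mouth's height, just below the case at about (232,245). I'll back out along -x.

>>> {"api": "step_hand", "payload": {
  "segments": [
    {"dy": -0.004, "finger_gap": 0.02},
    {"dy": -0.01, "finger_gap": 0.02},
    {"dy": -0.018, "finger_gap": 0.02},
    {"dy": -0.026, "finger_gap": 0.02},
    {"dy": -0.036, "finger_gap": 0.02},
    {"dy": -0.048, "finger_gap": 0.02},
    {"dy": -0.06, "finger_gap": 0.02},
    {"dy": -0.075, "finger_gap": 0.02},
    {"dy": -0.075, "finger_gap": 0.02}
  ]
}}

```text
time: 22.8
ee_pos: [0.4572, 0.2721, 0.2282]
eef_rot: [0.8, 0.599, -0.0, -0.001]
ft_force: [-0.1, -0.1, -2.0]
width: 0.0232
grip_force: 59.9
```

```bash
python3 d.py .531 .25 .310 -.288; python3 - <<'E'
from h import *
s=snap('side','s8.png')['img']
cv2.imwrite('pics/m8.png',cv2.resize(s[110:270,170:310],None,fx=4,fy=4,interpolation=cv2.INTER_CUBIC)[40:,:,::-1])
E
```

```text
delta tool [-0.0004  0.077  -0.0818] turn 0.0027 now [0.4572 0.2721 0.2282] yaw -0.2853 tiltz [-0.001  0.001 -1.   ] w 0.0232 ft [-0.13 -0.07 -1.95] t 22.8 q [-0.98  0.13  0.4   1.75 -0.06  1.27 -0.86]
```

View pics/m8.png

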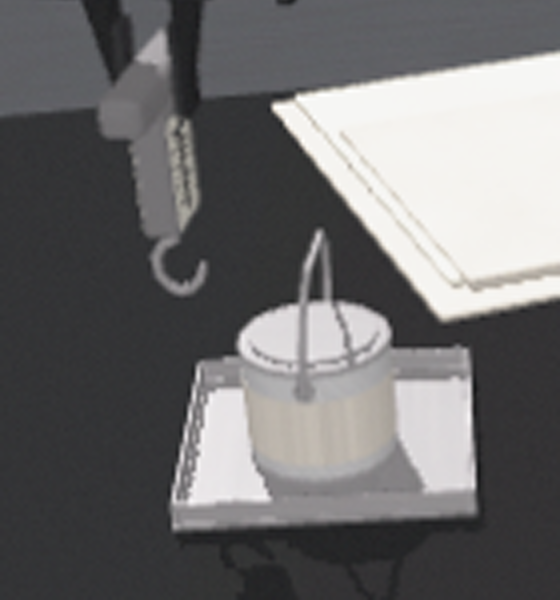

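The hook is free, and the tin is flat in the tray with its bail upright. Next I raise the scale and carry it back to the rest.

>>> {"api": "step_hand", "payload": {
  "segments": [
    {"dz": -0.03, "finger_gap": 0.02},
    {"dz": -0.07, "finger_gap": 0.02},
    {"dz": -0.102, "finger_gap": 0.02},
    {"dz": -0.102, "finger_gap": 0.02}
  ]
}}

```text
time: 23.25
ee_pos: [0.4612, 0.2712, 0.3348]
eef_rot: [0.802, 0.598, 0.004, -0.0]
ft_force: [0.7, 0.3, -1.9]
width: 0.0235
grip_force: 59.9
```

```bash
python3 d.py .5193 -.2527 .33 -.313
```

```text
delta tool [-0.4857  0.2049  0.0026] turn 0.0241 now [0.4612 0.2712 0.3348] yaw -0.2889 tiltz [ 0.006  0.005 -1.   ] w 0.0235 ft [ 0.71  0.31 -1.92] t 23.25 q [-0.99  0.08  0.4   1.58 -0.03  1.48 -0.87]
```

To row units: 0.025 rad / 4 = 0.0063.

>>> {"api": "step_hand", "payload": {
  "segments": [
    {"dx": -0.02, "dy": 0.008, "finger_gap": 0.02},
    {"dx": -0.05, "dy": 0.021, "twist": 0.005, "finger_gap": 0.02},
    {"dx": -0.085, "dy": 0.036, "twist": 0.0063, "finger_gap": 0.02},
    {"dx": -0.12, "dy": 0.051, "twist": 0.0063, "finger_gap": 0.02},
    {"dx": -0.155, "dy": 0.066, "twist": 0.0063, "finger_gap": 0.02},
    {"dx": -0.19, "dy": 0.081, "twist": 0.0063, "finger_gap": 0.02},
    {"dx": -0.225, "dy": 0.096, "twist": 0.0063, "finger_gap": 0.02},
    {"dx": -0.26, "dy": 0.11, "twist": 0.0063, "finger_gap": 0.02},
    {"dx": -0.295, "dy": 0.125, "twist": 0.0063, "finger_gap": 0.02},
    {"dx": -0.33, "dy": 0.14, "twist": 0.0063, "finger_gap": 0.02},
    {"dx": -0.36, "dy": 0.153, "twist": 0.0063, "finger_gap": 0.02},
    {"dx": -0.39, "dy": 0.165, "twist": 0.0063, "finger_gap": 0.02}
  ]
}}

```text
time: 24.45
ee_pos: [0.5049, -0.1541, 0.3293]
eef_rot: [0.81, 0.587, -0.0, -0.0]
ft_force: [-0.4, 0.6, -1.9]
width: 0.0236
grip_force: 59.9
```

>>> {"api": "step_hand", "payload": {
  "segments": [
    {"dx": -0.025, "dy": 0.01, "finger_gap": 0.02},
    {"dx": -0.05, "dy": 0.021, "finger_gap": 0.02},
    {"dx": -0.07, "dy": 0.03, "finger_gap": 0.02},
    {"dx": -0.085, "dy": 0.036, "finger_gap": 0.02},
    {"dx": -0.093, "dy": 0.039, "finger_gap": 0.02},
    {"dx": -0.093, "dy": 0.039, "finger_gap": 0.02},
    {"dx": -0.093, "dy": 0.039, "finger_gap": 0.02},
    {"dx": -0.093, "dy": 0.039, "finger_gap": 0.02}
  ]
}}

```text
time: 25.25
ee_pos: [0.5151, -0.2496, 0.33]
eef_rot: [0.808, 0.589, 0.0, -0.0]
ft_force: [-0.3, 0.4, -2.4]
width: 0.0232
grip_force: 59.9
```

```bash
python3 d.py .5193 -.2527 .180 -.313
```

```text
delta tool [-0.0018  0.0049  0.15  ] turn 0.001 now [ 0.5151 -0.2496  0.33  ] yaw -0.312 tiltz [ 0.     0.001 -1.   ] w 0.0232 ft [-0.31  0.38 -2.43] t 25.25 q [-0.38  0.24  0.91  1.5  -0.19  1.49  0.22]
```

>>> {"api": "step_hand", "payload": {
  "segments": [
    {"dx": -0.002, "dy": 0.005, "finger_gap": 0.02},
    {"dx": -0.002, "dy": 0.005, "finger_gap": 0.02},
    {"dx": -0.002, "dy": 0.005, "dz": 0.03, "finger_gap": 0.02},
    {"dx": -0.002, "dy": 0.005, "dz": 0.065, "finger_gap": 0.02},
    {"dx": -0.002, "dy": 0.005, "dz": 0.1, "finger_gap": 0.02},
    {"dx": -0.002, "dy": 0.005, "dz": 0.125, "finger_gap": 0.02},
    {"dx": -0.002, "dy": 0.005, "dz": 0.13, "finger_gap": 0.02},
    {"dx": -0.002, "dy": 0.005, "dz": 0.13, "finger_gap": 0.02},
    {"dx": -0.002, "dy": 0.005, "dz": 0.13, "finger_gap": 0.02}
  ]
}}

```text
time: 26.15
ee_pos: [0.52, -0.2542, 0.2016]
eef_rot: [0.809, 0.588, 0.001, 0.001]
ft_force: [-0.4, -1.2, -1.3]
width: 0.0235
grip_force: 59.9
```

```bash
python3 d.py .5192 -.2527 .180 -.313
```

```text
delta tool [ 0.0012 -0.0013  0.0216] turn 0.0 now [ 0.52   -0.2542  0.2016] yaw -0.313 tiltz [ 0.002 -0.001 -1.   ] w 0.0235 ft [-0.39 -1.17 -1.3 ] t 26.15 q [-0.33  0.34  0.87  1.69 -0.27  1.24  0.29]
```

>>> {"api": "step_hand", "payload": {
  "segments": [
    {"dx": 0.001, "dy": -0.001, "finger_gap": 0.02},
    {"dx": 0.001, "dy": -0.001, "dz": 0.007, "finger_gap": 0.02},
    {"dx": 0.001, "dy": -0.001, "dz": 0.013, "finger_gap": 0.02},
    {"dx": 0.001, "dy": -0.001, "dz": 0.018, "finger_gap": 0.02},
    {"dx": 0.001, "dy": -0.001, "dz": 0.02, "finger_gap": 0.02},
    {"dx": 0.001, "dy": -0.001, "dz": 0.02, "finger_gap": 0.02},
    {"dx": 0.001, "dy": -0.001, "dz": 0.02, "finger_gap": 0.02}
  ]
}}

```text
time: 26.85
ee_pos: [0.5186, -0.2526, 0.1801]
eef_rot: [0.809, 0.588, -0.0, -0.0]
ft_force: [-0.9, 1.2, 1.6]
width: 0.0236
grip_force: 59.9
```

```bash
python3 d.py .5192 -.2527 .180 -.313; python3 - <<'E'
from h import *
s=snap('side','s9.png')['img']
cv2.imwrite('pics/m9.png',cv2.resize(s[230:430,210:340],None,fx=3,fy=3,interpolation=cv2.INTER_CUBIC)[:,:,::-1])
E
```

```text
delta tool [0.0001 0.0006 0.0001] turn -0.0001 now [ 0.5186 -0.2526  0.1801] yaw -0.3131 tiltz [-0.  0. -1.] w 0.0236 ft [-0.87  1.18  1.64] t 26.85 q [-0.33  0.35  0.86  1.71 -0.29  1.21  0.3 ]
```

View pics/m9.png

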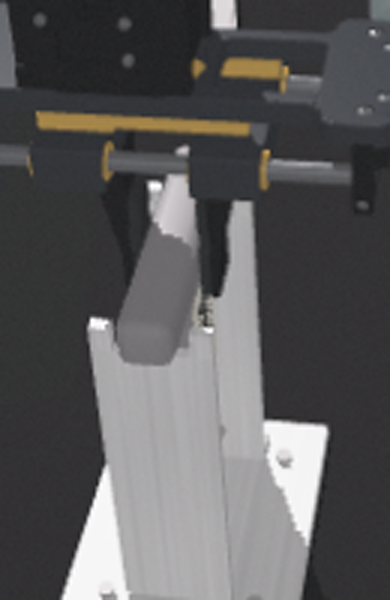

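The near bar end sits at (150,345), between the cheeks of the near notch. The force sign shows the rest is carrying the bar. I'll open and withdraw.

>>> {"api": "step_hand", "payload": {
  "segments": [
    {"finger_gap": 0.03},
    {"finger_gap": 0.04},
    {"finger_gap": 0.087},
    {"finger_gap": 0.087},
    {"finger_gap": 0.087},
    {"finger_gap": 0.087},
    {"finger_gap": 0.087},
    {"finger_gap": 0.087},
    {"finger_gap": 0.087},
    {"finger_gap": 0.087},
    {"finger_gap": 0.087},
    {"finger_gap": 0.087}
  ]
}}

```text
time: 28.1
ee_pos: [0.5187, -0.2526, 0.1801]
eef_rot: [0.809, 0.588, 0.0, -0.0]
ft_force: [-0.1, -0.7, -0.9]
width: 0.087
grip_force: 0.0
```

>>> {"api": "step_hand", "payload": {
  "segments": [
    {"dz": -0.02, "finger_gap": 0.087},
    {"dz": -0.06, "finger_gap": 0.087},
    {"dz": -0.1, "finger_gap": 0.087},
    {"dz": -0.14, "finger_gap": 0.087},
    {"dx": 0.03, "dy": -0.03, "dz": -0.14, "finger_gap": 0.087},
    {"dx": 0.06, "dy": -0.06, "dz": -0.14, "finger_gap": 0.087},
    {"dx": 0.1, "dy": -0.1, "dz": -0.14, "finger_gap": 0.087},
    {"dx": 0.14, "dy": -0.12, "dz": -0.14, "finger_gap": 0.087},
    {"dx": 0.18, "dy": -0.12, "dz": -0.14, "finger_gap": 0.087},
    {"dx": 0.2, "dy": -0.12, "dz": -0.14, "finger_gap": 0.087},
    {"dx": 0.2, "dy": -0.12, "dz": -0.14, "finger_gap": 0.087},
    {"dx": 0.2, "dy": -0.12, "dz": -0.14, "finger_gap": 0.087}
  ]
}}

```text
time: 29.3
ee_pos: [0.4662, -0.0263, 0.32]
eef_rot: [0.809, 0.588, -0.0, 0.0]
ft_force: [-0.7, -1.2, 0.5]
width: 0.087
grip_force: 0.0
```

```bash
python3 - <<'E'
from h import *
s=snap('side','s10.png')['img'];a=snap('top','t10.png')['img']
f=lambda i,x,y,w,h,k:cv2.resize(i[y:y+h,x:x+w],None,fx=k,fy=k,interpolation=cv2.INTER_CUBIC)
cv2.imwrite('pics/m10.png',np.hstack([f(s,200,180,180,280,2),cv2.resize(a[110:390,120:490],(430,560)) if 0 else f(a,150,140,215,280,2)])[:,:,::-1])
# change since start
for n,b in(('side1.png',s),('top1.png',a)):
    o=cv2.imread('pics/'+n)[:,:,::-1]
    R=[(365,260,80,105),(355,255,60,40),(330,180,30,60)] if 'side' in n else [(365,175,55,50),(298,160,35,55),(220,165,35,48),(385,250,100,80)]
    print(n,[int((np.abs(o[y:y+h,x:x+w].astype(int)-b[y:y+h,x:x+w]).max(2)>40).sum()) for x,y,w,h in R])
E
```

```text
side1.png [0, 0, 0]
top1.png [0, 0, 0, 1686]
```

View pics/m10.png

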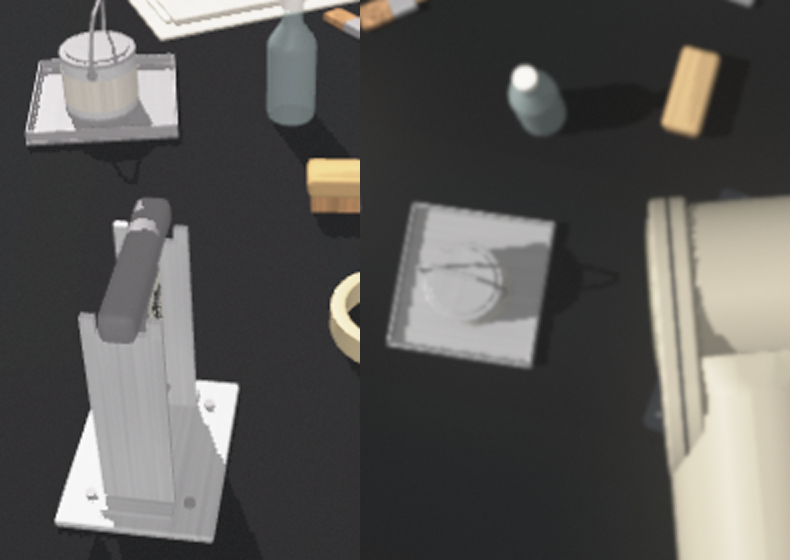

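The grip lies in both notches, from (150,210) to (118,330). The tin stands flat inside the tray, and the bystanders haven't moved. Handing in.

```bash
python3 -c "
from bench import r, vision;print(r.close_job())"
```

```text
the job is handed in; nothing more can be done
None
```

I weighed the tin on the hand scale (load about 4.6 N, roughly 0.47 kg by the wrist force), set it flat in the drip tray, laid the scale back in both notches with the tape, bottle and brush unmoved, and handed the job in at about 29 s; no verdict was returned.

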